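# Cure a glued inlay under the hand lamp with the extractor half open

### The arm

A 7-joint arm with a two-finger parallel gripper is mounted at the origin on the work surface. World frame = base frame: x ahead of the robot, y to its left, z up, the work surface at z = 0. Lengths are in m, angles in rad, forces in N, time in s.
With the tool pointing down it reaches from about 0.425 to 0.875 m from the base axis. Payload 4.7 kg.
Tool frame: the origin (TCP) lies between the finger pads; the fingertips stand 14 mm ahead of it and the grasp point (between the pads) lies 5 mm behind it; z points along the fingers, y is the line along which they close (so a half turn about z gives the same grasp; the last joint's range is limited). The gripper opens to 87 mm and grips with 3 to 60 N. Pads are 19 mm wide; open, the fingers measure 117 mm over their backs; the gripper's body (75 mm by 190 mm) begins 51 mm behind the grasp point.
Start: joints at [1.161, 0.321, -0.07, 1.45, 0.023, 1.371, -0.057], TCP at [0.267, -0.593, 0.237] pointing down, gripper open.
Joint ranges: [-2.86, 2.86], [-0.3, 2.09], [-1.38, 1.24], [0.06, 2.45], [-1.56, 4.7], [0.09, 2.05], [-2.69, 2.69]. Speed limits (rad/s): [2.57, 2.57, 3.14, 3.14, 3.14, 3.14, 3.14].

### API

Orientations are given as a rotation vector (axis times angle).
In Python, from bench import ctrl gives the robot as it stands.
- The arm moves only by the tool step_arm, never from a script. Its argument "commands" is a list of rows, each an object with "travel": the shift along the tool's x, y, z in m, a list of three; "turn": the turn, a rotation vector about the tool's x, y, z in degrees, a list of three. A call has 1 to 5 rows; each row is the pose to reach, as a shift and turn from the pose commanded when the call began, along the tool's axes at that moment; what a row does not reach only later rows make up. A row lasts 1/10 s, in which the tool goes at most 50 mm and 8.59 degrees, less where a joint would pass 70% of its speed; a pose out of reach is approached as far as the arm can. A call with a gripper value outside its range is refused whole. "gripper" is the opening, from 0 (shut) to 1 (fully open), set as the call begins (left out, the last holds). The fingers move at their own pace and stop on an object; "force" is the grip in N (left out, the last holds). Time passes only in rows, so rows that repeat a pose let the fingers close. It gives the time, the measured TCP pose, the force, the opening and the grip force at its end, in the units of the state.
- ctrl.get_state(): the state, without advancing time (a new reading comes with each control period).
- ctrl.get_image(name): name is "scene" or "top" or "wrist"; returns the picture (480x640x3 uint8, red, green, blue); there is no depth.
- ctrl.camera_model(name): a dict with "fx", "fy", "cx", "cy" (pixels), "R" (3x3) and "t" (3): a world point X has camera coordinates R X + t; the wrist camera has in their place "T_tool_cam" (4x4, takes a point from camera to tool coordinates, whose origin is the TCP and whose axes are the flange's). Camera axes: x right, y down, z forward; pixel columns grow to the right and rows downward; lengths in m; the calibration is good to about 2 mm. A picture is of the moment at which its call begins: read the wrist's pose just before it. camera_model takes no time and is no camera call.
- ctrl.close_job(): hands the job in; it is judged then, once.
The state is a dict: "time": time; "joint_positions": joint angles; "qd": joint speeds; "joint_torque": joint torques, N m; "position": TCP position; "tool_rot": TCP orientation; "ft_force": force on the tool from outside, world axes, zero at the start; "torque": the same for the moment, N m; "grip_width": opening from 0.0 (shut) to 1.0 (fully open); "grip_force": force on a finger pad.
Only numpy, scipy, OpenCV 4.12 (cv2) and the standard library are available. Lean on these libraries where they do the work, as an engineer would, in place of code of your own. Each camera call takes 0.05 s, during which the arm holds its last target. There are 200 camera calls.

### The job

First turn the red damper lever of the grey fume extractor to half open (45 degrees, at the yellow mark) and leave it there. Then take the curing lamp by its orange handle, lift it higher than the upright timber, carry it across, and finish still holding it level and still about one centimetre above the dark inlay in the board, centred on it and with its long side along the inlay's long side. The glue is wet, so nothing may touch the board; do not let the lamp touch the timber, and leave the timber, the spray can and the tape measure where they stand.

Things in the scene. Friction and masses are not known exactly. Their poses are not given: they have to be found in the camera images.
- extractor: Fixed grey fume extractor. Origin on the bench under the damper's vertical axis, z up; x runs along the steel intake duct (64 mm diameter, centre 65 mm up; black flared mouth 84 mm wide at x = -62 mm) to the housing, 160 x 180 x 160 mm high, from x = 60 mm. A 90 mm disc on the duct (top 110 mm above the bench) has marks: red = shut, yellow = half open, green = open.
- damper (a joint): Damper lever on a vertical axis, rad. 0 = shut: lever points to the extractor's +y (red mark), across the duct. Grows anticlockwise seen from above to 1.571 = open: lever points to the extractor's -x (green mark). Half open = 0.785 (yellow mark). Stays where it is left; takes about 0.12 N m to turn (2 N at the grip).
- damper_grip (a point): Centre of the lever's red grip, 70 mm from the damper axis, 137 mm above the bench. The grip is 14 mm thick, 24 mm tall and 55 mm long (from 40 to 95 mm from the axis), long side pointing away from the axis. Nothing is beneath it down to 110 mm above the bench.
- lamp: Loose curing lamp like a plastering float, 0.3 to 0.6 kg: head 115 (x) x 75 (y) mm, white with black lower edge, its top at 29 mm; above it an orange bar handle along x, 24 mm wide, 26 mm tall, centre 70 mm above the underside, on two black posts 46 mm either side of the middle. Origin: centre of the underside, z up; centre of mass below mid-handle. Starts on a fixed black mat 4 mm thick.
- board: Fixed light wood board 220 (x) x 140 (y) x 40 mm high, origin at the centre of its underside on the bench. A dark rectangular inlay, flush with its top, is in the middle.
- inlay (a point): Centre of the dark inlay, on the board's top face 40 mm above the bench. The inlay is 80 mm along its x and 45 mm along its y; axes are the board's, z up.
- timber: Loose piece of timber standing on edge between lamp and board: 200 (x) x 45 (y) x 95 mm high. Origin at the centre of its underside.
- spray_can: Loose upright spray can, 56 mm diameter, 170 mm high, aluminium with blue band and white cap. Origin at the centre of its base.
- tape: Loose red tape measure, 72 x 36 x 62 mm high. Origin at the centre of its underside.

How it is judged:
On the way, in this order (a step that is already met when the one before it is completed fails the run):
1. the damper is set half open and at rest while the lamp still lies on its mat (value of joint damper between 0.665 and 0.905 rad and velocity of joint damper between -0.05 and 0.05 rad/s and distance of lamp from where it was at the start of the episode below 0.02 m), for 0.3 s.
2. the lamp is lifted, its underside higher than the timber (height (world z) of lamp above 0.1 m), for 0.1 s.
At the end, for the whole second after the job is handed in: Damper at 38 to 52 degrees (0.665 to 0.905 rad); the gripper holds the lamp still, its underside 5 to 20 mm above the inlay, within 10 mm of its centre horizontally, long sides parallel within 0.12 rad (either way), level within 0.08 rad, touching neither board nor timber (value of joint damper between 0.665 and 0.905 rad and z of lamp in the frame of inlay between 0.005 and 0.02 m and horizontal distance between lamp and inlay below 0.01 m and angle between the x axis of lamp and the x axis of inlay, either way round below 0.12 rad and angle between lamp's own z axis and vertical below 0.08 rad and linear speed of lamp below 0.02 m/s and contact force between lamp and the fingers above 1 N and contact force between lamp and board below 0.1 N and contact force between lamp and timber below 0.1 N); the arm keeps its last pose, push and grip.
It fails at once if something touches the board with its wet glue (contact force between board and anything else above 0.5 N).
It fails at once if the lamp touches the timber (contact force between lamp and timber above 0.5 N).
It fails at once if the timber, spray can or tape measure is shifted by more than 15 mm (distance of any of timber, spray_can, tape from where it was at the start of the episode above 0.015 m).
It fails at once if the timber or the spray can is tipped (angle between any of timber, spray_can's own z axis and vertical above 0.3 rad).
It also fails if it takes over 58 s, if anything falls off the work surface, if the arm or the gripper's body presses on something with over 40 N, if the wrist force passes 120 N, or if a joint passes its speed limit or range.

## Working session

There is one attempt and no reset: what is moved stays moved. The work goes in short steps, Python scripts to look and compute and a tool call to move; the robot and the scene stay as the last step left them, time stands still between calls to the robot, and variables do not carry over. Pictures are saved under pics/ and viewed, at most 10 in all, crops included, and the job is handed in when it is done.

Besides the shell and the picture viewer there is one more tool, called in YAML: its name, and indented under it one key for each argument. step_arm: Moves the arm, as the interface text tells. Its arguments: {"type":"object","properties":{"commands":{"type":"array"},"gripper":{"type":"number"},"force":{"type":"number"}},"required":["commands"]}

```bash
mkdir -p pics; python3 - <<'E'
from bench import ctrl
import cv2,numpy as np
s=ctrl.get_state();print(s['time'],s['position'],s['tool_rot'],s['grip_width'])
for n in('top','scene'):
    cv2.imwrite(f'pics/{n}0.png',ctrl.get_image(n)[:,:,::-1]); m=ctrl.camera_model(n); print(n,m)
print(ctrl.camera_model('wrist'))
E
```

```text
0.0 [ 0.2670334  -0.59203739  0.23548933] [-3.06954113e+00 -6.60388214e-01  7.62567644e-04] 1.000816812943702
top {'fx': 561.6247831808257, 'fy': 561.6247831808257, 'cx': 319.1213112059926, 'cy': 236.33937234101043, 'R': array([[-0.02519474, -0.99964226,  0.00897635],
       [-0.98280403,  0.02312532, -0.18319789],
       [ 0.18292477, -0.01343762, -0.98303507]]), 't': array([-0.00411837,  0.53736508,  1.21375628])}
scene {'fx': 543.0132776077552, 'fy': 543.0132776077552, 'cx': 320.33542385922107, 'cy': 240.2195194732758, 'R': array([[-0.24579607,  0.9692377 , -0.01275051],
       [ 0.77209697,  0.18781496, -0.60711762],
       [-0.58604655, -0.15907176, -0.79450967]]), 't': array([ 0.1208416 , -0.36515707,  1.39737649])}
{'fx': 358.80799006527224, 'fy': 358.80799006527224, 'cx': 315.92232941479875, 'cy': 242.02990919138168, 'T_tool_cam': array([[-5.07134755e-04, -9.61975855e-01, -2.73134028e-01,
         7.51982030e-02],
       [ 9.99999803e-01, -5.89124955e-04,  2.18168815e-04,
         3.95837404e-04],
       [-3.70783205e-04, -2.73133863e-01,  9.61975964e-01,
        -1.49218242e-01],
       [ 0.00000000e+00,  0.00000000e+00,  0.00000000e+00,
         1.00000000e+00]])}
```

View pics/top0.png

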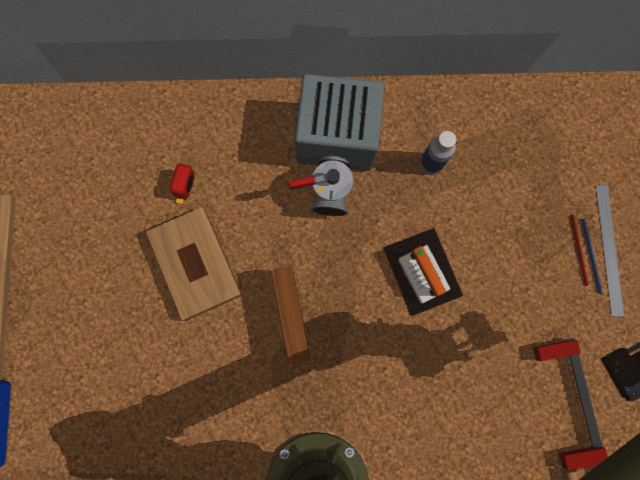

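View pics/scene0.png

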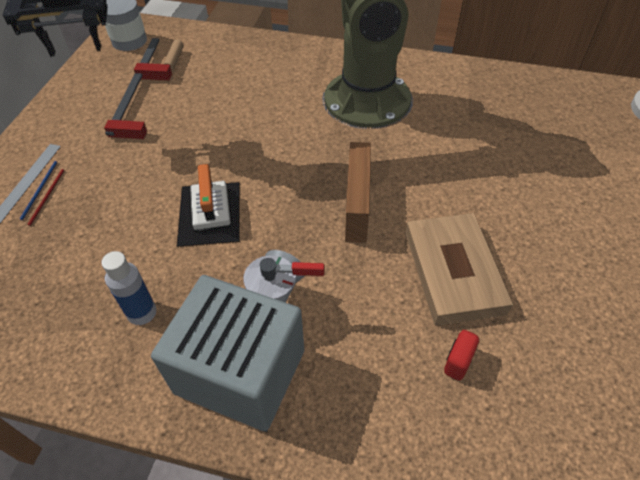

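The top view shows the red grip at about (302,183), damper axis (333,178), lamp handle (430,270), inlay (192,263), timber (290,310), can (440,150) and tape (182,181). The scene view agrees. Next I cast rays onto the known heights.

```bash
cat > h.py <<'E'
import cv2,numpy as np
from bench import ctrl
from scipy.spatial.transform import Rotation as Ro
def cam(n,s=None):
    m=ctrl.camera_model(n);K=np.array([[m['fx'],0,m['cx']],[0,m['fy'],m['cy']],[0,0,1]])
    if n!='wrist': return K,m['R'].T,-m['R'].T@m['t']
    T=np.eye(4);T[:3,:3]=Ro.from_rotvec(s['tool_rot']).as_matrix();T[:3,3]=s['position'];T=T@m['T_tool_cam'];return K,T[:3,:3],T[:3,3]
def ray(c,uv,z):
    K,R,o=c;d=R@np.linalg.solve(K,[*uv,1]);return o+d*(z-o[2])/d[2]
def blob(img,lo,hi,roi):
    "biggest contour in HSV range in roi x0,y0,x1,y1 -> centroid, minAreaRect pts, area"
    x0,y0,x1,y1=roi;h=cv2.cvtColor(img,cv2.COLOR_RGB2HSV)[y0:y1,x0:x1]
    h=h.copy();h[...,0]=(h[...,0].astype(int)+20)%180   # hue shifted +20
    m=cv2.morphologyEx(cv2.inRange(h,np.array(lo),np.array(hi)),cv2.MORPH_OPEN,np.ones((2,2)))
    c=max(cv2.findContours(m,cv2.RETR_EXTERNAL,cv2.CHAIN_APPROX_NONE)[0],key=cv2.contourArea)
    M=cv2.moments(c);r=cv2.boxPoints(cv2.minAreaRect(c))+[x0,y0]
    return np.array([M['m10']/M['m00']+x0,M['m01']/M['m00']+y0]),r,M['m00']
def show(name,c,b,z):
    p=np.array([ray(c,q,z) for q in b[1]]);e1=p[1]-p[0];e2=p[2]-p[1]
    L,W=(e1,e2) if np.linalg.norm(e1)>np.linalg.norm(e2) else (e2,e1)
    print(name,'px',b[0].round(1),'area',b[2],'ctr',ray(c,b[0],z).round(4),'rectctr',p.mean(0).round(4),'LxW',np.linalg.norm(L).round(4),np.linalg.norm(W).round(4),'ang',np.degrees(np.arctan2(L[1],L[0])).round(1)%180)
E
python3 - <<'E'
from h import *
for n,rois in(('top',dict(grip=(280,165,322,200),lamp=(390,235,460,305),inlay=(170,235,215,290),timber=(262,255,312,362))),('scene',dict(grip=(285,255,330,285),lamp=(180,155,230,215),inlay=(435,235,480,285)))):
    im=cv2.cvtColor(cv2.imread(f'pics/{n}0.png'),cv2.COLOR_BGR2RGB);c=cam(n)
    for k,z,lo,hi in(('grip',.149,(10,150,90),(26,255,255)),('lamp',.087,(24,180,130),(40,255,255)),('inlay',.04,(20,60,20),(40,255,100)),('timber',.095,(24,80,90),(36,255,255))):
        if k in rois:
            try: show(n+' '+k,c,blob(im,lo,hi,rois[k]),z)
            except Exception as e: print(k,e)
c=cam('top')
for k,uv,z in(('axis',(333,177),.14),('can',(447,139),.17),('disc',(332,181),.11),('tape',(184,172),.062),('housTL',(304,76),.16),('housTR',(384,82),.16)): print(k,ray(c,uv,z).round(3))
E
```

```text
top grip px [302.5 182.4] area 130.0 ctr [0.6351 0.0163 0.149 ] rectctr [0.6352 0.0163 0.149 ] LxW 0.0538 0.0137 ang 100.4
top lamp px [432.  274.3] area 345.0 ctr [ 0.4411 -0.2583  0.087 ] rectctr [ 0.4416 -0.2582  0.087 ] LxW 0.0969 0.0198 ang 24.80000000000001
top inlay px [192.8 263.1] area 642.5 ctr [0.4844 0.2674 0.04  ] rectctr [0.4846 0.2676 0.04  ] LxW 0.0799 0.0444 ang 22.80000000000001
top timber px [292.3 295.8] area 3145.0 ctr [0.4015 0.0436 0.095 ] rectctr [0.3821 0.0562 0.095 ] LxW 0.2149 0.1054 ang 178.7
scene grip px [309.1 267.1] area 188.5 ctr [0.6427 0.021  0.149 ] rectctr [0.6436 0.0203 0.149 ] LxW 0.0516 0.014 ang 103.7
lamp max() iterable argument is empty
scene inlay px [457.9 261.5] area 670.5 ctr [0.4909 0.2709 0.04  ] rectctr [0.4898 0.2709 0.04  ] LxW 0.0853 0.0454 ang 21.6
axis [ 0.648 -0.049  0.14 ]
can [ 0.717 -0.29   0.17 ]
disc [ 0.648 -0.048  0.11 ]
tape [0.691 0.286 0.062]
housTL [0.87  0.008 0.16 ]
housTR [ 0.853 -0.165  0.16 ]
```

step_arm:
  commands:
    - {"travel": [0.04,-0.028,-0.015],"turn": [0,0,-6]}
    - {"travel": [0.08,-0.055,-0.02],"turn": [0,0,-14]}
    - {"travel": [0.12,-0.083,-0.02],"turn": [0,0,-22]}
    - {"travel": [0.16,-0.11,-0.02],"turn": [0,0,-30]}
    - {"travel": [0.2,-0.137,-0.02],"turn": [0,0,-38]}

```text
time: 0.6
position: [0.3938, -0.3834, 0.2563]
tool_rot: [-2.684, -1.632, 0.0]
ft_force: [1.2, -0.1, 0.2]
grip_width: 0.999
grip_force: 0.0
```

```bash
cat >> h.py <<'E'
def plan(p,yaw=None):
    "shift (tool axes) and turn (deg) to reach TCP p, tool down with tool x at world yaw (deg)"
    s=ctrl.get_state();R=Ro.from_rotvec(s['tool_rot']);y=np.degrees(np.arctan2(*R.as_matrix()[1::-1,0]))
    t=Ro.from_euler('ZX',[y if yaw is None else yaw,180],degrees=True)
    print('t',round(s['time'],2),'at',s['position'].round(4),'yaw',y.round(2),'tilt z',R.as_matrix()[:,2].round(4),'q7',s['joint_positions'][6].round(2),'grip',s['grip_width'].round(3),s['grip_force'])
    print('travel',R.inv().apply(np.array(p)-s['position']).round(4),'turn',np.degrees((R.inv()*t).as_rotvec()).round(2))
E
python3 -c "
from h import *
plan([.635,.02,.25],99)"
```

```text
Traceback (most recent call last):
  File "h.py", line 26, in plan
    print('t',round(s['time'],2),'at',s['position'].round(4),'yaw',y.round(2),'tilt z',R.as_matrix()[:,2].round(4),'q7',s['joint_positions'][6].round(2),'grip',s['grip_width'].round(3),s['grip_force'])
                                                                                                                                                                ^^^^^^^^^^^^^^^^^^^^^
AttributeError: 'float' object has no attribute 'round'
```

```bash
sed -i "s/s\['grip_width'\].round(3)/s['grip_width']/" h.py; python3 -c "
from h import *
plan([.635,.02,.25],99)"
```

```text
t 0.6 at [ 0.3938 -0.3834  0.2563] yaw 62.6 tilt z [-3.e-04  0.e+00 -1.e+00] q7 0.22 grip 0.998503902539235 0.0
travel [0.4692 0.0285 0.0062] turn [-2.00e-02  0.00e+00 -3.64e+01]
```

step_arm:
  commands:
    - {"travel": [0.048,0.003,0],"turn": [0,0,-7]}
    - {"travel": [0.096,0.006,0],"turn": [0,0,-14]}
    - {"travel": [0.144,0.009,0],"turn": [0,0,-21]}
    - {"travel": [0.192,0.012,0],"turn": [0,0,-28]}
    - {"travel": [0.24,0.015,0],"turn": [0,0,-36.4]}

```text
time: 1.1
position: [0.5186, -0.1781, 0.2564]
tool_rot: [2.041, 2.389, -0.001]
ft_force: [0.9, -0.9, -0.6]
grip_width: 1.001
grip_force: 0.0
```

```bash
python3 -c "
from h import *
plan([.635,.02,.25],99)"
```

```text
t 1.1 at [ 0.5186 -0.1781  0.2564] yaw 98.98 tilt z [-3.e-04 -4.e-04 -1.e+00] q7 0.39 grip 1.0012979471073575 0.0
travel [0.1775 0.1459 0.0063] turn [-0.02  0.02 -0.02]
```

step_arm:
  commands:
    - {"travel": [0.036,0.029,0],"turn": [0,0,0]}
    - {"travel": [0.072,0.058,0],"turn": [0,0,0]}
    - {"travel": [0.108,0.088,0],"turn": [0,0,0]}
    - {"travel": [0.144,0.117,0],"turn": [0,0,0]}
    - {"travel": [0.178,0.146,0],"turn": [0,0,0]}

```text
time: 1.6
position: [0.6361, 0.0199, 0.2561]
tool_rot: [-2.047, -2.383, 0.001]
ft_force: [1.3, -0.8, -0.1]
grip_width: 1.002
grip_force: 0.0
```

step_arm:
  commands:
    - {"travel": [0,0,0],"turn": [0,0,0]}
    - {"travel": [0,0,0],"turn": [0,0,0]}

```text
time: 1.8
position: [0.6354, 0.0196, 0.2556]
tool_rot: [-2.042, -2.385, 0.001]
ft_force: [-0.0, -1.3, 0.4]
grip_width: 1.002
grip_force: 0.0
```

```bash
python3 - <<'E'
from h import *
plan([.635,.02,.25],99)
s=ctrl.get_state();im=ctrl.get_image('wrist');cv2.imwrite('pics/w1.png',im[:,:,::-1]);np.save('w1.npy',s,allow_pickle=True)
c=cam('wrist',s);show('grip',c,blob(im,(10,150,60),(26,255,255),(0,0,640,480)),.149)
E
```

```text
t 1.8 at [0.6354 0.0196 0.2556] yaw 98.86 tilt z [-1.7e-03  4.0e-04 -1.0e+00] q7 -0.06 grip 1.0015241262616759 0.0
travel [ 0.0004 -0.0003  0.0056] turn [-0.09 -0.04 -0.14]
grip px [321.9 246.5] area 1333.5 ctr [0.6403 0.0188 0.149 ] rectctr [0.643  0.0181 0.149 ] LxW 0.0604 0.0194 ang 103.6
```

View pics/w1.png

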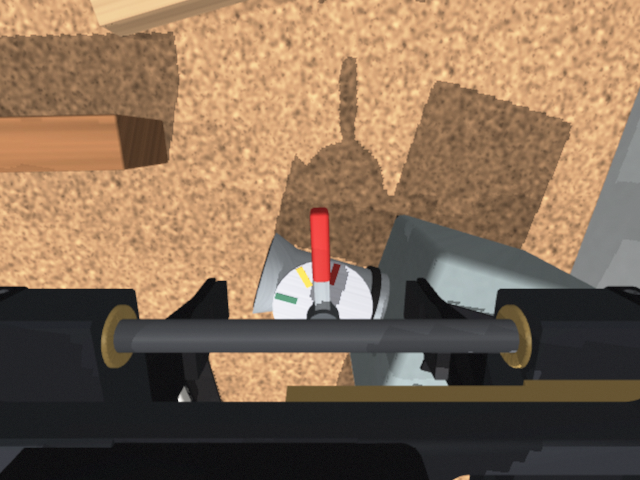

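The wrist view shows the grip from (320,208) to (321,283), with the red mark at (335,274), yellow at (304,277) and green at (286,299). The lever sits between red and yellow. I'll cast the marks onto the disc.

```bash
python3 - <<'E'
from h import *
s=np.load('w1.npy',allow_pickle=True).item();im=cv2.cvtColor(cv2.imread('pics/w1.png'),cv2.COLOR_BGR2RGB);c=cam('wrist',s)
P={}
for k,lo,hi,roi,z in(('red',(10,100,40),(26,255,255),(330,260,345,290),.11),('yellow',(40,120,120),(55,255,255),(290,260,318,292),.11),('green',(75,60,50),(120,255,200),(272,288,300,308),.11),('griptop',(10,150,200),(26,255,255),(300,200,330,290),.149)):
    b=blob(im,lo,hi,roi);show(k,c,b,z);P[k]=ray(c,b[0],z)
# circle through red & green marks at 90 deg about the axis: axis = mid + half chord perpendicular
r,g,y=[P[k][:2] for k in('red','green','yellow')]
d=(g-r)/2;ax=(r+g)/2+np.array([-d[1],d[0]]);print('axis',ax.round(4),'radii',[np.linalg.norm(q-ax).round(4) for q in(r,y,g)])
A=lambda q:np.degrees(np.arctan2(*(q-ax)[::-1])).round(1)
print({k:A(P[k][:2]) for k in P},'grip dist',np.linalg.norm(P['griptop'][:2]-ax))
E
```

```text
red px [334.3 274.8] area 112.5 ctr [ 0.6576 -0.0165  0.11  ] rectctr [ 0.657  -0.0165  0.11  ] LxW 0.0193 0.007 ang 82.0
yellow px [304.9 277.7] area 104.0 ctr [ 0.6325 -0.0231  0.11  ] rectctr [ 0.6326 -0.0234  0.11  ] LxW 0.0196 0.0053 ang 127.2
green px [286.9 299. ] area 89.0 ctr [ 0.6196 -0.0459  0.11  ] rectctr [ 0.6194 -0.0458  0.11  ] LxW 0.0186 0.0052 ang 172.2
griptop px [320.8 247.8] area 976.0 ctr [0.6397 0.0177 0.149 ] rectctr [0.6397 0.0164 0.149 ] LxW 0.051 0.012 ang 100.8
axis [ 0.6533 -0.0502] radii [np.float64(0.034), np.float64(0.0341), np.float64(0.034)]
{'red': np.float64(82.6), 'yellow': np.float64(127.5), 'green': np.float64(172.6), 'griptop': np.float64(101.3)} grip dist 0.06925071720531298
```

```bash
python3 -c "
from h import *
plan([.6397,.018,.138],101.2)"
```

```text
t 1.85 at [0.6353 0.0176 0.2558] yaw 98.69 tilt z [-1.4e-03 -7.0e-04 -1.0e+00] q7 -0.06 grip 1.0006976347193153 0.0
travel [-0.0002  0.0046  0.1178] turn [-0.09  0.02 -2.51]
```

step_arm:
  commands:
    - {"travel": [0,0.004,0.03],"turn": [0,0,-2.4]}
    - {"travel": [0,0.004,0.06],"turn": [0,0,-2.4]}
    - {"travel": [0,0.004,0.09],"turn": [0,0,-2.4]}
    - {"travel": [0,0.004,0.117],"turn": [0,0,-2.4]}
    - {"travel": [0,0.004,0.117],"turn": [0,0,-2.4]}

```text
time: 2.35
position: [0.6363, 0.0154, 0.1352]
tool_rot: [-1.997, -2.418, 0.01]
ft_force: [-0.4, -0.2, -0.2]
grip_width: 0.999
grip_force: 0.0
```

step_arm:
  commands:
    - {"travel": [0,0,0],"turn": [0,0,0]}
    - {"travel": [0,0,0],"turn": [0,0,0]}
    - {"travel": [0,0,0],"turn": [0,0,0]}
    - {"travel": [0,0,0],"turn": [0,0,0]}
    - {"travel": [0,0,0],"turn": [0,0,0]}
  gripper: 0.05
  force: 8

```text
time: 2.85
position: [0.64, 0.0187, 0.1404]
tool_rot: [1.996, 2.425, 0.001]
ft_force: [-0.2, 0.7, -0.4]
grip_width: 0.63
grip_force: 0.0
```

step_arm:
  commands:
    - {"travel": [0,0,0],"turn": [0,0,0]}
    - {"travel": [0,0,0],"turn": [0,0,0]}
    - {"travel": [0,0,0],"turn": [0,0,0]}

```text
time: 3.15
position: [0.6395, 0.0187, 0.1395]
tool_rot: [1.996, 2.426, -0.0]
ft_force: [0.1, -0.4, -0.0]
grip_width: 0.356
grip_force: 0.0
```

```bash
python3 -c "
from h import *
plan([.6107,.0053,.138],127.5)"
```

```text
t 3.15 at [0.6395 0.0187 0.1395] yaw 101.09 tilt z [-1.e-04 -1.e-04 -1.e+00] q7 -0.06 grip 0.35621950862771024 0.0
travel [-0.0076 -0.0309  0.0015] turn [-1.000e-02  0.000e+00 -2.641e+01]
```

step_arm:
  commands:
    - {"travel": [0,0,0],"turn": [0,0,0]}
    - {"travel": [0,0,0],"turn": [0,0,0]}
    - {"travel": [0,0,0],"turn": [0,0,0]}
    - {"travel": [0,0,0],"turn": [0,0,0]}

```text
time: 3.55
position: [0.6393, 0.0187, 0.1394]
tool_rot: [-1.997, -2.425, 0.001]
ft_force: [-1.8, 0.0, 1.2]
grip_width: 0.167
grip_force: 8.0
```

```bash
python3 -c "
from h import *
plan([.6107,.0053,.139],127.5)
from math import *
for a in (6.5,13,19.5,26,26.4): print(a,(0.07*(cos(radians(a))-1)).__round__(4),-(0.07*sin(radians(a))).__round__(4))"
```

```text
t 3.55 at [0.6393 0.0187 0.1394] yaw 101.07 tilt z [-7.e-04 -1.e-04 -1.e+00] q7 -0.06 grip 0.16719096849478995 8.000136376940645
travel [-0.0076 -0.0306  0.0005] turn [-4.000e-02 -1.000e-02 -2.643e+01]
6.5 -0.0004 -0.0079
13 -0.0018 -0.0157
19.5 -0.004 -0.0234
26 -0.0071 -0.0307
26.4 -0.0073 -0.0311
```

Gripped on the lever. I'll turn it 26.4° along the arc.

step_arm:
  commands:
    - {"travel": [-0.0003,-0.006,0],"turn": [0,0,-5]}
    - {"travel": [-0.001,-0.012,0],"turn": [0,0,-10]}
    - {"travel": [-0.0025,-0.018,0],"turn": [0,0,-15]}
    - {"travel": [-0.0045,-0.025,0],"turn": [0,0,-21]}
    - {"travel": [-0.0073,-0.0311,0],"turn": [0,0,-26.4]}

```text
time: 4.05
position: [0.6103, 0.006, 0.1395]
tool_rot: [1.384, 2.82, 0.001]
ft_force: [1.2, 0.7, -0.5]
grip_width: 0.159
grip_force: 8.0
```

step_arm:
  commands:
    - {"travel": [0,0,0],"turn": [0,0,0]}
    - {"travel": [0,0,0],"turn": [0,0,0]}
    - {"travel": [0,0,0],"turn": [0,0,0]}
    - {"travel": [0,0,0],"turn": [0,0,0]}

```text
time: 4.45
position: [0.6101, 0.0058, 0.1394]
tool_rot: [-1.391, -2.816, 0.001]
ft_force: [-3.1, -0.4, 1.3]
grip_width: 0.159
grip_force: 8.0
```

step_arm:
  commands:
    - {"travel": [0,0,0],"turn": [0,0,0]}
    - {"travel": [0,0,0],"turn": [0,0,0]}
    - {"travel": [0,0,0],"turn": [0,0,0]}
    - {"travel": [0,0,0],"turn": [0,0,0]}
  gripper: 0.55

```text
time: 4.85
position: [0.6107, 0.0054, 0.1396]
tool_rot: [1.39, 2.817, 0.0]
ft_force: [0.2, -0.7, 0.6]
grip_width: 0.443
grip_force: 0.0
```

step_arm:
  commands:
    - {"travel": [0,0,-0.02],"turn": [0,0,0]}
    - {"travel": [0,0,-0.05],"turn": [0,0,0]}
    - {"travel": [0,0,-0.085],"turn": [0,0,0]}
    - {"travel": [0,0,-0.12],"turn": [0,0,0]}
    - {"travel": [0,0,-0.12],"turn": [0,0,0]}
  gripper: 1.0

```text
time: 5.35
position: [0.6132, 0.0062, 0.2653]
tool_rot: [1.386, 2.809, 0.006]
ft_force: [0.1, 0.2, 0.5]
grip_width: 0.896
grip_force: 0.0
```

```bash
python3 - <<'E'
from h import *
s=ctrl.get_state();im=ctrl.get_image('wrist');cv2.imwrite('pics/w2.png',im[:,:,::-1])
c=cam('wrist',s);b=blob(im,(10,150,200),(26,255,255),(0,0,640,480));show('griptop',c,b,.149)
d=ray(c,b[0],.149)[:2]-[.6533,-.0502];print('angle',np.degrees(np.arctan2(d[1],d[0])),np.linalg.norm(d))
plan([.4414,-.2583,.23],24.8)
E
```

```text
griptop px [311.4 239.1] area 889.0 ctr [0.611  0.0052 0.149 ] rectctr [0.6119 0.0041 0.149 ] LxW 0.0512 0.0112 ang 127.6
angle 127.38281598873608 0.06966976219426622
t 5.4 at [0.612  0.0059 0.2625] yaw 127.48 tilt z [ 5.7e-03 -4.0e-04 -1.0e+00] q7 0.45 grip 0.9334082426443304 0.0
travel [-0.1057 -0.2963  0.0316] turn [ 3.7000e-01 -6.0000e-02  1.0268e+02]
```

step_arm:
  commands:
    - {"travel": [-0.013,-0.037,0],"turn": [0,0,8]}
    - {"travel": [-0.026,-0.074,0],"turn": [0,0,16]}
    - {"travel": [-0.039,-0.111,0],"turn": [0,0,24]}
    - {"travel": [-0.052,-0.148,0],"turn": [0,0,32]}
    - {"travel": [-0.065,-0.185,0],"turn": [0,0,40]}

```text
time: 5.9
position: [0.5014, -0.1599, 0.2581]
tool_rot: [-2.275, -2.164, 0.002]
ft_force: [0.4, -0.9, 1.1]
grip_width: 1.0
grip_force: 0.0
```

```bash
python3 -c "
from h import *
plan([.4414,-.2583,.24],24.8)"
```

```text
t 5.9 at [ 0.5014 -0.1599  0.2581] yaw 87.13 tilt z [-1.7e-03  4.0e-04 -1.0e+00] q7 0.18 grip 1.000158268432502 0.0
travel [-0.1013 -0.055   0.0182] turn [-1.000e-01  4.000e-02  6.233e+01]
```

step_arm:
  commands:
    - {"travel": [-0.02,-0.011,0.0],"turn": [0,0,8]}
    - {"travel": [-0.04,-0.022,0.0],"turn": [0,0,16]}
    - {"travel": [-0.06,-0.033,0.01],"turn": [0,0,24]}
    - {"travel": [-0.08,-0.044,0.015],"turn": [0,0,32]}
    - {"travel": [-0.101,-0.055,0.018],"turn": [0,0,40]}

```text
time: 6.4
position: [0.4423, -0.2575, 0.2396]
tool_rot: [-2.877, -1.255, 0.003]
ft_force: [0.6, -0.2, -0.5]
grip_width: 0.998
grip_force: 0.0
```

step_arm:
  commands:
    - {"travel": [0,0,0],"turn": [0,0,7.5]}
    - {"travel": [0,0,0],"turn": [0,0,15]}
    - {"travel": [0,0,0],"turn": [0,0,22.3]}
    - {"travel": [0,0,0],"turn": [0,0,22.3]}
    - {"travel": [0,0,0],"turn": [0,0,22.3]}

```text
time: 6.9
position: [0.4433, -0.2569, 0.2406]
tool_rot: [-3.064, -0.689, 0.002]
ft_force: [0.5, -0.6, 0.1]
grip_width: 1.0
grip_force: 0.0
```

```bash
python3 - <<'E'
from h import *
plan([.4414,-.2583,.069],24.8)
s=ctrl.get_state();im=ctrl.get_image('wrist');cv2.imwrite('pics/w3.png',im[:,:,::-1]);np.save('w3.npy',s,allow_pickle=True)
c=cam('wrist',s);show('lamp',c,blob(im,(24,180,130),(40,255,255),(100,50,540,280)),.087)
E
```

```text
t 6.9 at [ 0.4433 -0.2569  0.2406] yaw 25.35 tilt z [-1.3e-03  7.0e-04 -1.0e+00] q7 -0.67 grip 0.9998475940309837 0.0
travel [-0.0022  0.0006  0.1716] turn [-0.07  0.05  0.55]
lamp px [312.3 212.7] area 1055.0 ctr [ 0.4559 -0.2479  0.087 ] rectctr [ 0.4527 -0.2543  0.087 ] LxW 0.1108 0.0214 ang 24.2
```

View pics/w3.png

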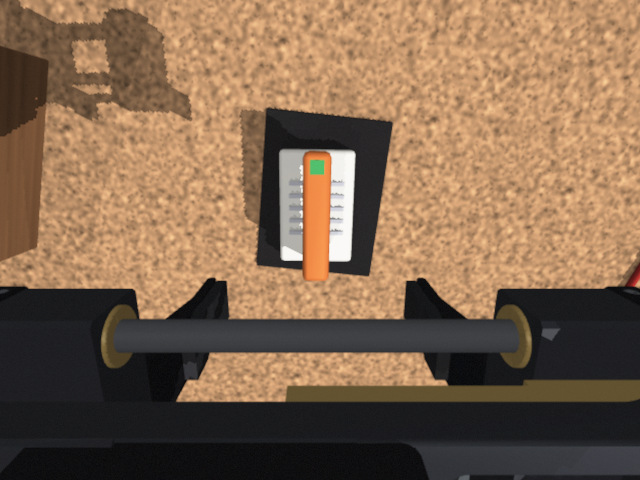

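The wrist view shows the orange handle from rows 151 to 281 at columns 303 to 330, with a green tag near its far end, so the first mask was incomplete. I'll measure again from the ends.

```bash
python3 - <<'E'
from h import *
s=np.load('w3.npy',allow_pickle=True).item();im=cv2.cvtColor(cv2.imread('pics/w3.png'),cv2.COLOR_BGR2RGB);c=cam('wrist',s)
show('lamp',c,blob(im,(22,150,90),(50,255,255),(295,140,340,290)),.087)
a,b=ray(c,(317,151.5),.087),ray(c,(316,281),.087);print(a,b,(a+b)/2,np.linalg.norm(a-b),np.degrees(np.arctan2(*(a-b)[1::-1])))
h=[ray(c,q,.033) for q in((280,150),(355,150),(352,262),(281,262))];print('head',np.mean(h,0).round(4),np.linalg.norm(h[0]-h[1]),np.linalg.norm(h[1]-h[2]))
plan((a+b)/2*[1,1,0]+[0,0,.069],24.8)
E
```

```text
lamp px [317.  216.4] area 3242.0 ctr [ 0.4547 -0.2529  0.087 ] rectctr [ 0.4519 -0.254   0.087 ] LxW 0.1134 0.022 ang 23.6
[ 0.50360038 -0.22970217  0.087     ] [ 0.40044831 -0.2776129   0.087     ] [ 0.45202435 -0.25365754  0.087     ] 0.1137356067241754 24.913312275092313
head [ 0.4519 -0.2543  0.033 ] 0.07225584919655806 0.11399491698213954
t 6.95 at [ 0.4435 -0.257   0.2408] yaw 25.33 tilt z [-1.e-03  5.e-04 -1.e+00] q7 -0.67 grip 1.0008320502413643 0.0
travel [0.0093 0.0008 0.1718] turn [-0.05  0.04  0.53]
```

step_arm:
  commands:
    - {"travel": [0.009,0.001,0.04],"turn": [0,0,0.5]}
    - {"travel": [0.009,0.001,0.085],"turn": [0,0,0.5]}
    - {"travel": [0.009,0.001,0.125],"turn": [0,0,0.5]}
    - {"travel": [0.009,0.001,0.155],"turn": [0,0,0.5]}
    - {"travel": [0.009,0.001,0.171],"turn": [0,0,0.5]}
  gripper: 0.75

```text
time: 7.45
position: [0.4504, -0.253, 0.0673]
tool_rot: [-3.065, -0.674, 0.005]
ft_force: [-0.8, 0.7, 0.3]
grip_width: 0.759
grip_force: 0.0
```

step_arm:
  commands:
    - {"travel": [0,0,0],"turn": [0,0,0]}
    - {"travel": [0,0,0],"turn": [0,0,0]}
    - {"travel": [0,0,0],"turn": [0,0,0]}
    - {"travel": [0,0,0],"turn": [0,0,0]}
    - {"travel": [0,0,0],"turn": [0,0,0]}
  gripper: 0.1
  force: 35

```text
time: 7.95
position: [0.453, -0.2546, 0.0716]
tool_rot: [3.067, 0.671, 0.002]
ft_force: [0.4, 0.3, -0.2]
grip_width: 0.38
grip_force: 0.0
```

step_arm:
  commands:
    - {"travel": [0,0,0],"turn": [0,0,0]}
    - {"travel": [0,0,0],"turn": [0,0,0]}
    - {"travel": [0,0,0],"turn": [0,0,0]}
    - {"travel": [0,0,0],"turn": [0,0,0]}

```text
time: 8.35
position: [0.4522, -0.2533, 0.071]
tool_rot: [-3.068, -0.672, 0.001]
ft_force: [-3.5, 4.2, 6.2]
grip_width: 0.273
grip_force: 35.0
```

step_arm:
  commands:
    - {"travel": [0,0,-0.015],"turn": [0,0,0]}
    - {"travel": [0,0,-0.045],"turn": [0,0,0]}
    - {"travel": [0,0,-0.08],"turn": [0,0,0]}
    - {"travel": [0,0,-0.12],"turn": [0,0,0]}
    - {"travel": [0,0,-0.15],"turn": [0,0,0]}

```text
time: 8.85
position: [0.4527, -0.2547, 0.2233]
tool_rot: [3.067, 0.671, 0.002]
ft_force: [1.3, -0.2, -4.2]
grip_width: 0.27
grip_force: 35.0
```

step_arm:
  commands:
    - {"travel": [0,0,0],"turn": [0,0,0]}
    - {"travel": [0,0,0],"turn": [0,0,0]}
    - {"travel": [0,0,0],"turn": [0,0,0]}

```text
time: 9.15
position: [0.451, -0.2537, 0.2184]
tool_rot: [-3.067, -0.671, 0.004]
ft_force: [-0.5, -0.4, -5.0]
grip_width: 0.277
grip_force: 35.0
```

```bash
python3 - <<'E'
from h import *
plan([.4846,.2676,.23],22.8)
for n in('scene','wrist'): cv2.imwrite(f'pics/{n}4.png',ctrl.get_image(n)[:,:,::-1])
a=cv2.imread('pics/scene4.png');b=cv2.imread('pics/wrist4.png')
cv2.imwrite('pics/c4.png',cv2.resize(np.hstack([a[60:340,60:460],b[60:340,120:520]]),(800,280)))
E
```

```text
t 9.15 at [ 0.451  -0.2537  0.2184] yaw 24.68 tilt z [-0.0032  0.0017 -1.    ] q7 -0.7 grip 0.2769064088704488 34.960899639409035
travel [ 0.2481 -0.4598 -0.0108] turn [-0.17  0.13  1.88]
```

View pics/c4.png

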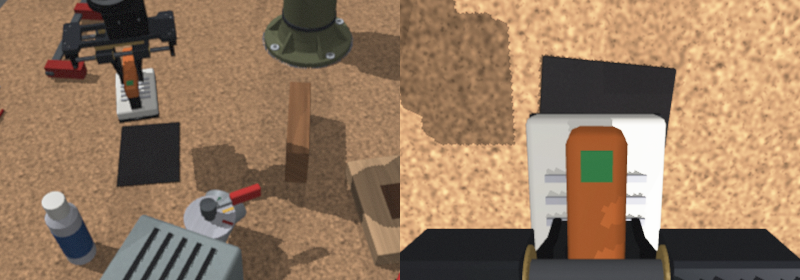

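The lamp is gripped level and well clear, and the lever rests at the yellow mark. I'll carry the lamp over the timber and stop short of the inlay so the wrist camera can see it.

step_arm:
  commands:
    - {"travel": [0.01,-0.018,0],"turn": [0,0,0.5]}
    - {"travel": [0.029,-0.055,0],"turn": [0,0,1]}
    - {"travel": [0.05,-0.095,0],"turn": [0,0,1.5]}
    - {"travel": [0.071,-0.135,0],"turn": [0,0,1.9]}
    - {"travel": [0.092,-0.175,0],"turn": [0,0,1.9]}

```text
time: 9.75
position: [0.462, -0.055, 0.2193]
tool_rot: [-3.079, -0.62, 0.003]
ft_force: [-0.2, 0.5, -4.3]
grip_width: 0.273
grip_force: 35.0
```

```bash
python3 -c "
from h import *
plan([.43,.12,.22],22.8)
plan([.4016,.2327,.22],22.8)"
```

```text
t 9.75 at [ 0.462  -0.055   0.2193] yaw 22.76 tilt z [-1.8e-03  3.0e-04 -1.0e+00] q7 -1.08 grip 0.2734910504588063 34.95875723194331
travel [ 0.0381 -0.1737 -0.0006] turn [-0.06  0.09 -0.04]
t 9.75 at [ 0.462  -0.055   0.2193] yaw 22.76 tilt z [-1.8e-03  3.0e-04 -1.0e+00] q7 -1.08 grip 0.2734910504588063 34.95875723194331
travel [ 0.0555 -0.2887 -0.0005] turn [-0.06  0.09 -0.04]
```

step_arm:
  commands:
    - {"travel": [0.009,-0.04,0],"turn": [0,0,0]}
    - {"travel": [0.018,-0.08,0],"turn": [0,0,0]}
    - {"travel": [0.027,-0.12,0],"turn": [0,0,0]}
    - {"travel": [0.036,-0.16,0],"turn": [0,0,0]}
    - {"travel": [0.044,-0.2,0],"turn": [0,0,0]}

```text
time: 10.25
position: [0.4249, 0.1461, 0.2196]
tool_rot: [3.079, 0.621, -0.002]
ft_force: [1.7, -0.2, -3.4]
grip_width: 0.273
grip_force: 35.0
```

step_arm:
  commands:
    - {"travel": [0.004,-0.035,0],"turn": [0,0,0]}
    - {"travel": [0.008,-0.065,0],"turn": [0,0,0]}
    - {"travel": [0.011,-0.088,0],"turn": [0,0,0]}
    - {"travel": [0.011,-0.088,0],"turn": [0,0,0]}
    - {"travel": [0.011,-0.088,0],"turn": [0,0,0]}

```text
time: 10.75
position: [0.4015, 0.2299, 0.2197]
tool_rot: [3.079, 0.623, -0.002]
ft_force: [0.2, -0.3, -4.5]
grip_width: 0.272
grip_force: 35.0
```

step_arm:
  commands:
    - {"travel": [0,0,0],"turn": [0,0,0]}
    - {"travel": [0,0,0],"turn": [0,0,0]}
    - {"travel": [0,0,0],"turn": [0,0,0]}

```text
time: 11.05
position: [0.4024, 0.2292, 0.2203]
tool_rot: [3.08, 0.618, -0.0]
ft_force: [-0.6, -0.2, -4.2]
grip_width: 0.272
grip_force: 35.0
```

```bash
python3 - <<'E'
from h import *
s=ctrl.get_state();im=ctrl.get_image('wrist');cv2.imwrite('pics/w5.png',im[:,:,::-1]);np.save('w5.npy',s,allow_pickle=True)
c=cam('wrist',s);b=blob(im,(20,60,20),(40,255,110),(220,40,420,174));show('inlay',c,b,.04);print(b[1].round(0).tolist())
plan([.4846,.2676,.22],22.8)
E
```

```text
inlay px [327.2 138.3] area 221.5 ctr [0.4772 0.2491 0.04  ] rectctr [0.477  0.2489 0.04  ] LxW 0.0425 0.006 ang 18.0
[[322.0, 163.0], [326.0, 113.0], [333.0, 113.0], [329.0, 163.0]]
t 11.1 at [0.4024 0.2294 0.2204] yaw 22.7 tilt z [-1.e-04 -2.e-04 -1.e+00] q7 -1.68 grip 0.2701555155334295 34.9607524741441
travel [ 0.0906 -0.0035  0.0004] turn [ 0.01  0.01 -0.1 ]
```

View pics/w5.png

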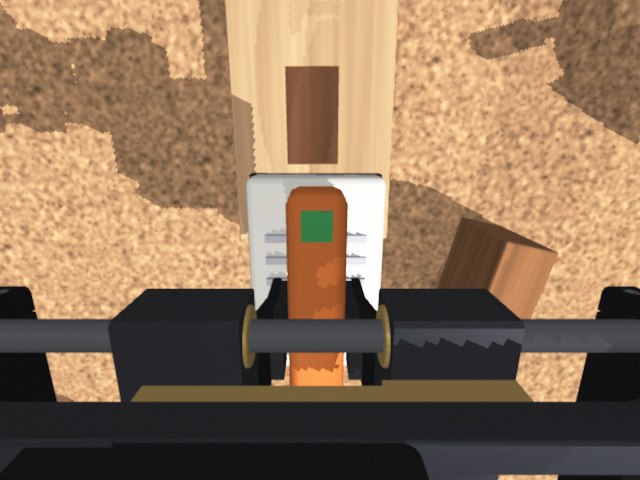

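The inlay shows clearly at columns 286 to 338, rows 66 to 164. The lamp head's far edge is at row 175, columns 248 to 384.

```bash
python3 - <<'E'
from h import *
s=np.load('w5.npy',allow_pickle=True).item();im=cv2.cvtColor(cv2.imread('pics/w5.png'),cv2.COLOR_BGR2RGB);c=cam('wrist',s)
b=blob(im,(20,60,20),(40,255,150),(265,50,360,172));show('inlay',c,b,.04);print(b[1].round(0).tolist())
# lamp in hand: head top far edge (29 mm above underside); underside at TCP z - .067
z=s['position'][2]-.067+.029;e=[ray(c,q,z) for q in((248,176),(384,176))];u=np.array([np.cos(np.radians(22.7)),np.sin(np.radians(22.7)),0])
ctr=np.mean(e,0)-.0575*u;print('head width',np.linalg.norm(e[0]-e[1]),'lamp centre',ctr.round(4),'minus TCP',(ctr-s['position']).round(4),'normal ang',np.degrees(np.arctan2(*(e[0]-e[1])[1::-1]))-90)
p=np.mean([ray(c,q,.04) for q in b[1]],0)
plan([p[0],p[1],.22],22.8)
E
```

```text
inlay px [313.  115.3] area 4771.0 ctr [0.4901 0.268  0.04  ] rectctr [0.4885 0.2678 0.04  ] LxW 0.0797 0.0428 ang 23.599999999999994
[[287.0, 67.0], [338.0, 67.0], [338.0, 164.0], [287.0, 164.0]]
head width 0.07009598442920999 lamp centre [0.4025 0.2287 0.1823] minus TCP [ 0.0001 -0.0005 -0.038 ] normal ang 22.65109437808404
t 11.1 at [0.4024 0.2294 0.2204] yaw 22.7 tilt z [-1.e-04 -2.e-04 -1.e+00] q7 -1.68 grip 0.2701555155334295 34.9607524741441
travel [ 0.0943 -0.0022  0.0004] turn [ 0.01  0.01 -0.1 ]
```

step_arm:
  commands:
    - {"travel": [0.02,-0.001,0],"turn": [0,0,0]}
    - {"travel": [0.05,-0.002,0],"turn": [0,0,0]}
    - {"travel": [0.08,-0.003,0],"turn": [0,0,0]}
    - {"travel": [0.093,-0.003,0],"turn": [0,0,0]}
    - {"travel": [0.093,-0.003,0],"turn": [0,0,0]}

```text
time: 11.6
position: [0.4883, 0.2688, 0.2198]
tool_rot: [-3.078, -0.618, 0.002]
ft_force: [-0.6, 0.7, -4.1]
grip_width: 0.276
grip_force: 35.0
```

step_arm:
  commands:
    - {"travel": [0,0,0.015],"turn": [0,0,0]}
    - {"travel": [0,0,0.035],"turn": [0,0,0]}
    - {"travel": [0,0,0.055],"turn": [0,0,0]}
    - {"travel": [0,0,0.07],"turn": [0,0,0]}
    - {"travel": [0,0,0.077],"turn": [0,0,0]}

```text
time: 12.1
position: [0.4852, 0.2676, 0.1415]
tool_rot: [3.078, 0.62, -0.004]
ft_force: [0.0, -0.4, -4.0]
grip_width: 0.273
grip_force: 35.0
```

step_arm:
  commands:
    - {"travel": [0,0,0],"turn": [0,0,0]}
    - {"travel": [0,0,0],"turn": [0,0,0]}
    - {"travel": [0,0,0],"turn": [0,0,0]}

```text
time: 12.4
position: [0.4872, 0.2693, 0.1445]
tool_rot: [-3.079, -0.62, -0.003]
ft_force: [-0.5, 0.6, -4.1]
grip_width: 0.271
grip_force: 35.0
```

```bash
python3 - <<'E'
from h import *
plan([.487,.268,.1185],23)
s=ctrl.get_state();im=ctrl.get_image('scene');cv2.imwrite('pics/s6.png',cv2.resize(im[150:350,370:570,::-1],(600,600),interpolation=cv2.INTER_CUBIC))
K,R,o=cam('scene');m=ctrl.camera_model('scene')
# predicted pixels of lamp's lower corners and of points on the board under them, in crop coordinates
u=np.array([np.cos(np.radians(23)),np.sin(np.radians(23)),0]);v=np.array([-u[1],u[0],0]);b=s['position']-[0,0,.067]
for a,w in((1,1),(1,-1),(-1,1)):
    for z in(0,.029):
        X=m['R']@(b+a*.0575*u+w*.0375*v+[0,0,z])+m['t'];x=K@X/X[2];print(a,w,z,((x[:2]-[370,150])*3).round(0))
E
```

```text
t 12.4 at [0.4872 0.2693 0.1445] yaw 22.78 tilt z [ 1.7e-03  6.0e-04 -1.0e+00] q7 -1.96 grip 0.27085664705958457 34.96076865121722
travel [-0.0008  0.0011  0.026 ] turn [ 0.01 -0.1  -0.22]
1 1 0 [363. 362.]
1 1 0.029 [375. 334.]
1 -1 0 [242. 379.]
1 -1 0.029 [251. 351.]
-1 1 0 [302. 216.]
-1 1 0.029 [312. 186.]
```

View pics/s6.png

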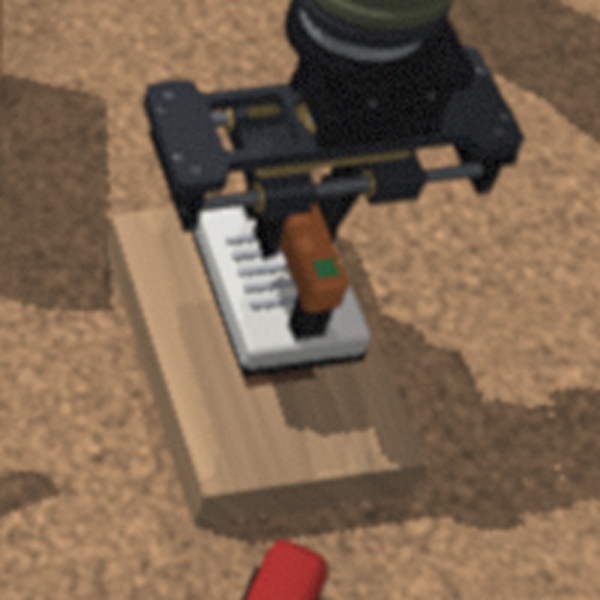

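The lamp hangs level over the inlay, with its black lower corners near (244,372) and (362,355) in the crop. That is within about 2 px of the prediction. I'll go down to the final height and check it against the board outline.

step_arm:
  commands:
    - {"travel": [0,0,0.006],"turn": [0,0,0]}
    - {"travel": [0,0,0.012],"turn": [0,0,0]}
    - {"travel": [0,0,0.018],"turn": [0,0,0]}
    - {"travel": [0,0,0.022],"turn": [0,0,0]}
    - {"travel": [0,0,0.024],"turn": [0,0,0]}

```text
time: 12.95
position: [0.4863, 0.2686, 0.1187]
tool_rot: [3.08, 0.621, -0.002]
ft_force: [-0.2, 0.2, -3.3]
grip_width: 0.272
grip_force: 35.0
```

step_arm:
  commands:
    - {"travel": [0,0,0],"turn": [0,0,0]}
    - {"travel": [0,0,0],"turn": [0,0,0]}
    - {"travel": [0,0,0],"turn": [0,0,0]}

```text
time: 13.25
position: [0.4868, 0.269, 0.1198]
tool_rot: [-3.08, -0.621, -0.001]
ft_force: [-0.1, -0.2, -3.8]
grip_width: 0.272
grip_force: 35.0
```

```bash
python3 - <<'E'
from h import *
P=[]
for i in range(4):
    P.append(ctrl.get_state()['position'])
    im={n:ctrl.get_image(n) for n in('scene','top')}
print('mean TCP',np.mean(P,0).round(4),'std',np.std(P,0).round(4))
plan([.487,.268,.1185],23)
a=cv2.resize(im['scene'][190:330,400:520,::-1],(400,467),interpolation=cv2.INTER_CUBIC)
b=cv2.resize(im['top'][200:325,140:247,::-1],(400,467),interpolation=cv2.INTER_CUBIC)
cv2.imwrite('pics/scene7.png',im['scene'][:,:,::-1]);cv2.imwrite('pics/top7.png',im['top'][:,:,::-1]);cv2.imwrite('pics/c7.png',np.hstack([a,b]))
E
```

```text
mean TCP [0.4868 0.2689 0.1197] std [0.0001 0.     0.0001]
t 13.65 at [0.4867 0.2689 0.1195] yaw 22.78 tilt z [ 0.e+00 -1.e-04 -1.e+00] q7 -1.98 grip 0.27375126089731827 34.96074278606102
travel [-0.      0.0009  0.001 ] turn [ 0.01  0.   -0.22]
```

View pics/c7.png

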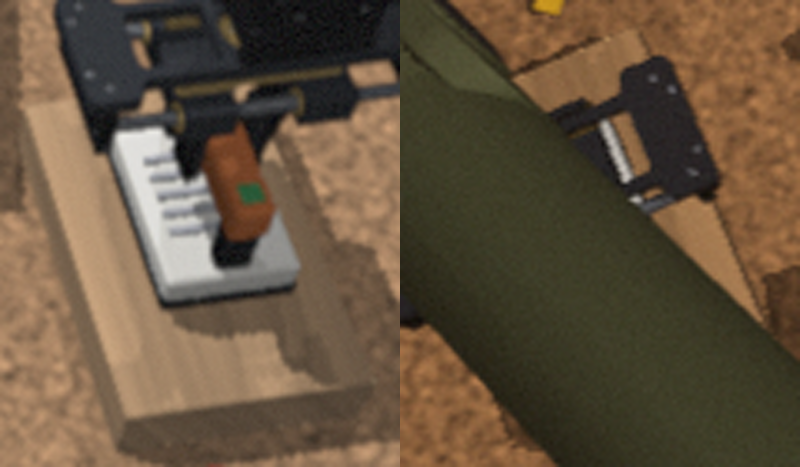

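In the scene crop, the lamp's lower edge corners are near (163,306) and (297,290). The board's top corners are near (122,420), (372,380) and (25,105). The arm hides the top view. I'll compare the lamp with the board in this one camera.

```bash
python3 - <<'E'
from h import *
c=cam('scene');f=lambda x,y,z:ray(c,(400+(x+.5)/3.333-.5,190+(y+.5)/3.333-.5),z)
nl,nr,fl=f(122,420,.04),f(372,380,.04),f(25,105,.04)
print('board',nl.round(4),nr.round(4),fl.round(4),'sizes',np.linalg.norm(nl-nr),np.linalg.norm(nl-fl),'ctr',((nr+fl)/2).round(4),'ang',np.degrees(np.arctan2(*(nl-fl)[1::-1])))
for z in(.048,.0527,.057):
    l,r=f(163,306,z),f(297,290,z);e=(r-l)/np.linalg.norm(r-l);w=np.cross(e,[0,0,1]);w=w if w[0]<0 else -w
    print(z,l.round(4),r.round(4),'w',np.linalg.norm(r-l),'ctr',((l+r)/2+w*.0575).round(4))
E
```

```text
board [0.6183 0.245  0.04  ] [0.5616 0.3728 0.04  ] [0.4151 0.162  0.04  ] sizes 0.13975337886223252 0.21949285095089519 ctr [0.4884 0.2674 0.04  ] ang 22.22637229078613
0.048 [0.5462 0.2576 0.048 ] [0.518  0.3284 0.048 ] w 0.07618969300939271 ctr [0.4787 0.2718 0.048 ]
0.0527 [0.5495 0.2572 0.0527] [0.5214 0.3276 0.0527] w 0.07576444482577897 ctr [0.482  0.2711 0.0527]
0.057 [0.5524 0.2567 0.057 ] [0.5246 0.3268 0.057 ] w 0.07537538797694088 ctr [0.4851 0.2705 0.057 ]
```

step_arm:
  commands:
    - {"travel": [0.001,0.001,0.001],"turn": [0,0,0]}
    - {"travel": [0.003,0.003,0.002],"turn": [0,0,0]}
    - {"travel": [0.003,0.003,0.002],"turn": [0,0,0]}
    - {"travel": [0.003,0.003,0.002],"turn": [0,0,0]}
    - {"travel": [0.003,0.003,0.002],"turn": [0,0,0]}

```text
time: 14.15
position: [0.4905, 0.2673, 0.1175]
tool_rot: [-3.08, -0.621, 0.0]
ft_force: [-0.1, 1.0, -4.5]
grip_width: 0.274
grip_force: 35.0
```

step_arm:
  commands:
    - {"travel": [0,0,0],"turn": [0,0,0]}
    - {"travel": [0,0,0],"turn": [0,0,0]}
    - {"travel": [0,0,0],"turn": [0,0,0]}
    - {"travel": [0,0,0],"turn": [0,0,0]}
    - {"travel": [0,0,0],"turn": [0,0,0]}

```text
time: 14.65
position: [0.4906, 0.2673, 0.1175]
tool_rot: [3.08, 0.62, 0.0]
ft_force: [0.5, -0.6, -4.7]
grip_width: 0.273
grip_force: 35.0
```

```bash
python3 -c "
from h import *
plan([.4905,.267,.1175],22.8)
print(ctrl.get_state()['ft_force'],np.abs(ctrl.get_state()['qd']).max())
print(ctrl.close_job())"
```

```text
t 14.65 at [0.4906 0.2673 0.1175] yaw 22.78 tilt z [ 0.e+00 -1.e-04 -1.e+00] q7 -1.97 grip 0.27302701328182527 34.96071715839207
travel [-0.0002  0.0002  0.    ] turn [ 0.   -0.   -0.02]
[ 0.53278613 -0.58684087 -4.71933635] 0.0017181295238625925
the job is handed in; nothing more can be done
None
```

I handed the job in at 14.65 s: by my measurements the damper is at about 45° and the lamp is held level and still about 1 cm above the inlay, centred to within a few millimetres; no verdict came back.

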